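# Index and lock a practice face on its slide

### The arm

A 6-joint arm with a two-finger parallel gripper is mounted at the origin on the work surface. World frame = base frame: x ahead of the robot, y to its left, z up, the work surface at z = 0. Lengths are in m, angles in rad, forces in N, time in s.
With the tool pointing down it reaches from about 0.275 to 0.975 m from the base axis. Payload 8.4 kg.
Tool frame: the origin (TCP) lies on the centre line of the jaws, within the pads' length; the fingertips stand 22 mm ahead of it and the grasp point (between the pads) lies 3 mm ahead of it (manip.finger_overhang is the z of the fingertips in the tool frame, in m); z points along the fingers, y is the line along which they close (so a half turn about z gives the same grasp; the last joint's range is limited). The gripper opens to 92 mm and grips with 3 to 60 N. Pads are 20 mm wide; open, the fingers measure 128 mm over their backs; the gripper's body (75 mm by 189 mm) begins 69 mm behind the grasp point.
Start: joints at [1.295, 0.353, 1.633, -0, 1.155, -0.002], TCP at [0.169, 0.602, 0.212] pointing down, gripper open.
Joint ranges: [-2.63, 2.63], [-0.92, 2.1], [0.06, 2.66], [-1.3, 4.44], [0, 2.69], [-3.02, 3.02]. Speed limits (rad/s): [2.22, 2.22, 2.79, 3.14, 3.14, 3.14].

### API

Orientations are given as a unit quaternion [x, y, z, w].
In Python, from rig import manip, imaging, boxes_of, masks_of, place_of gives the robot as it stands.
- The arm moves only by the shell command python3 -m inch 'ROWS' [FORCE]. ROWS is JSON, a list of rows, each a list of 7 numbers: the shift along the world's x, y, z in cm, then the turn, a rotation vector about the world's x, y, z in rad, then the opening, from -1 (shut) to 1 (fully open), so that 0 is half open. In form: [[x, y, z, rx, ry, rz, hand], ...]. A call has 1 to 5 rows; each row shifts and turns the commanded pose from where the row before left it; what a row does not reach is not made up. A row lasts 1/12 s, in which the tool goes at most 41.7 mm and 7.16 degrees, less where a joint would pass 70% of its speed; a pose out of reach is approached as far as the arm can. A call is refused whole if a number of a shift passes 4.17 or a number of a turn 0.125, either way. A call with a gripper value outside its range is refused whole. The fingers move at their own pace and stop on an object; FORCE is the grip in N (left out, the last holds). Time passes only in rows, so rows that do not move let the fingers close. It gives the time, the measured TCP pose, the force, the opening and the grip force at its end, in the units of the state.
- manip.get_state(): the state, without advancing time (a new reading comes with each control period).
- imaging.capture(name): name is "scene" or "top"; returns a dict with "frame" (400x640x3 uint8, red, green, blue), "K" (3x3 intrinsics, pixels), "rvec" (rotation vector, rad) and "tvec" (3), from world to camera coordinates, as OpenCV has them. Camera axes: x right, y down, z forward; pixel columns grow to the right and rows downward; lengths in m; the calibration is good to about 2 mm. A picture is of the moment at which its call begins. There is no depth.
- manip.hand_in(): hands the job in; it is judged then, once.
Trained networks look in a picture, given as the dict that the camera call returned (one of the last four; its "shot" number tells which), for a name from the list of things; names that differ only in an ending like _2 or _b are one class to them, and where a whole thing is asked for, a point or a joint stands for the part that bears it (a point fixed in the world has none). Each returns a list of dicts, best first, with "score" (0 to 1); they miss things now and then, are a little off and sometimes report something else, mostly with a low value. They report only what shows in the picture. A call takes as long as a camera call.
- boxes_of(query, picture): "bbox" ([left, top, right, bottom] in pixels, round what is visible of it).
- masks_of(query, picture): "mask" (400x640 bool, what is visible of it) and "bbox" ([left, top, right, bottom] in pixels, round what is visible of it).
- place_of(query, picture): "position" ([column, row] in pixels: a listed point, or the origin of a listed thing).
The state is a dict: "clock": time; "q": joint angles; "qvel": joint speeds; "joint_efforts": joint torques, N m; "tool_pos": TCP position; "eef_rot": TCP orientation; "ft_force": force on the tool from outside, world axes, zero at the start; "ft_torque": the same for the moment, N m; "opening": opening from 0.0 (shut) to 1.0 (fully open); "grip_force": force on a finger pad.
Only numpy, scipy, OpenCV 4.12 (cv2) and the standard library are available. Lean on these libraries where they do the work, as an engineer would, in place of code of your own. Each camera call takes 0.05 s, during which the arm holds its last target. There are 200 camera calls.

### The job

The practice face has been left unlocked at the loading end of its slide. Hold the release bar up, slide the carriage along until the practice eye is opposite the bench lamp, and let go so that the pin drops fully home in the notch nearest to that place. Then lock the carriage: swing the ratchet lever back and forth until the clamp screw is fully tight, and let go of it, without bumping the practice face or the lamp or shifting the things on the bench.

Things in the scene. Friction and masses are not known exactly. Their poses are not given: they have to be found in the camera images.
- slide_base: Aluminium base plate of the slide, 240 x 420 x 12 mm, fixed on the bench. Origin: centre of its underside, z up. y runs along the slide from the loading end (-y) to the far end (+y); its -x side faces the robot. Near that side (x = -90 mm) lies a steel notched bar, 20 mm wide, top at 28 mm: plain towards the loading end, then five open slots 9 mm long and 25 mm apart.
- carriage (a joint): Position of the carriage along the slide, m, 0 to 0.19; grows along base +y. 0: its middle is at base y = -95 mm. The pin stands over a notch at 0.075, 0.100, 0.125, 0.150 and 0.175 (1.5 mm play either way). Friction 2 N.
- carriage_mid (a point): Middle of the carriage, on its top face, 44 mm above the bench; axes as slide_base. Aluminium plate 227 mm (x) by 150 mm (y), x from -112 to 115 mm. Two upright grey cheek plates stand at y = -84 to -76 and 76 to 84 mm, x = -62 to 60 mm, their tops 96 mm above the bench; between them the white practice face.
- practice_eye (a point): Top of the practice eye, a 25 mm white ball with a dark pupil in one eye socket of the practice face (the other socket is empty), 97 mm above the bench, at x 52, y 32 mm from the carriage middle. The face, forehead to the robot, spans x = -20 to 112, y = -70 to 70 mm from the carriage middle; 100 mm above the bench, the nose 125 mm. Not to be bumped.
- bench_lamp: White bench lamp, round foot of 90 mm and bent neck, fixed on the bench beyond the slide, 155 mm high; its light leans over the slide's far edge. Origin: on the bench level straight below the light, 85 mm in front of the foot's centre (the foot lies to +x); axes parallel to slide_base. The eye is opposite the lamp when both have the same position along y. Not to be bumped.
- release_bar (a joint): Height of the release bar, m, 0 to 0.020, against a spring (3 N at 0, 6 N at the top). 0: its pin is fully home in a notch. 0.010: the pin rests on top of the notched bar, as at the start. Higher: the carriage can pass the notches. Let go, the spring pulls it down.
- bar_grip (a point): Centre of the release bar's grip, a black bar along base x, 56 mm long, 14 mm wide (y), 14 mm high, on a 10 mm stem over a round steel housing (25 mm, top 67 mm above the bench). 95 mm above the bench when home, 105 mm with the pin on top of the notched bar. On the carriage, at x -90, y 32 mm from its middle.
- ratchet_lever (a joint): Swing of the ratchet lever, rad. 0: it points to base -x (to the robot); grows clockwise seen from above, its end going to base +y. Range -1.25 (cheek plate in the way) to 0.75 (release bar in the way); stays where left. Clockwise it turns the screw along; back it clicks over teeth 0.52 rad apart, so up to 0.52 rad of the next clockwise swing may be idle.
- lever_axis (a point): Point on the upright axis of lever and screw at the grip's height, 78 mm above the bench; at x -60, y -45 mm from the carriage middle. The steel ratchet head round it is 50 mm wide, its top 72 mm above the bench.
- lever_grip (a point): Where to push the lever: on its black grip, 90 mm from the axis. The grip is a bar 58 to 112 mm from the axis, 18 mm wide, 16 mm high, centre 78 mm above the bench. Its own -x axis points outward along the lever. Pushing here takes about 4 N to turn the screw, 1 N to swing back.
- clamp_screw (a joint): Turn of the clamp screw, rad, a 21 mm hexagon with a dark mark, nearly flush in the top of the ratchet head; grows clockwise (tightening). 0: fully tight, against a hard stop. Starts 2.0 to 2.8 rad loose. Only the lever turns it; it does not run back.
- forceps: Steel forceps, 115 mm, loose on the bench; origin under its middle. Not to be shifted.
- needle_holder: Steel needle holder, 130 mm, loose on the bench; origin under its middle. Not to be shifted.
- medicine_cup: White plastic cup, 48 mm wide, 42 mm high, loose; origin under its middle. Not to be shifted.
- drops_bottle: White drops bottle, 34 mm wide, 75 mm high, loose; origin under its middle. Not to be shifted.
- suture_box: Cardboard box with white top, 70 x 110 x 32 mm, loose; origin under its middle. Not to be shifted.
- syringe: Capped syringe, 160 mm, loose in the white tray. Not to be shifted.
- scalpel: Steel scalpel, 140 mm, loose in the white tray. Not to be shifted.
- gel_jar: White jar, 52 mm wide, 45 mm high, loose in the white tray. Not to be shifted.

How it is judged:
By the outcome, as a careful person would: the job done as asked, in the order asked, and still so for the second after the job is handed in, with the robot touching nothing.
It also fails if it takes over 72 s, if anything falls off the work surface, if the arm or the gripper's body presses on something with over 40 N, if the wrist force passes 120 N, or if a joint passes its speed limit or range.

## Working session

There is one attempt and no reset: what is moved stays moved. The work goes in short steps, Python scripts to look and compute and a shell command to move; the robot and the scene stay as the last step left them, time stands still between calls to the robot, and variables do not carry over. Pictures are saved under pics/ and viewed, at most 10 in all, crops included, and the job is handed in when it is done.

```bash
ls; mkdir -p pics; cat > h.py <<'E'
import numpy as np, cv2
from rig import manip, imaging, boxes_of, masks_of, place_of
def ray(c,px):
    R=cv2.Rodrigues(np.array(c["rvec"],float))[0]; t=np.array(c["tvec"],float).reshape(3)
    d=R.T@np.linalg.inv(np.array(c["K"]))@np.array([px[0],px[1],1.0]); return -R.T@t,d
def at_z(c,px,z):
    o,d=ray(c,px); return o+d*(z-o[2])/d[2]
def proj(c,P):
    return cv2.projectPoints(np.array(P,float).reshape(-1,3),np.array(c["rvec"],float),np.array(c["tvec"],float),np.array(c["K"],float),None)[0].reshape(-1,2)
def tri(cs,pxs):
    A=np.zeros((3,3));b=np.zeros(3)
    for c,p in zip(cs,pxs):
        o,d=ray(c,p);d/=np.linalg.norm(d);M=np.eye(3)-np.outer(d,d);A+=M;b+=M@o
    return np.linalg.solve(A,b)
def save(c,n): cv2.imwrite("pics/"+n,c["frame"][:,:,::-1])
E
python3 - <<'E'
from h import *
np.set_printoptions(precision=4,suppress=True)
cs={n:imaging.capture(n) for n in("scene","top")}
for n,c in cs.items(): save(c,n+"0.png"); print(n,ray(c,(320,200)))
Z=dict(slide_base=0,carriage_mid=.044,practice_eye=.097,bench_lamp=0,bar_grip=.105,lever_axis=.078,lever_grip=.078,forceps=0,needle_holder=0,medicine_cup=0,drops_bottle=0,suture_box=0)
for k,z in Z.items():
    for n,c in cs.items():
        r=place_of(k,c)[:2]
        print(k,n,[(round(d["score"],2),np.round(d["position"],1),at_z(c,d["position"],z)[:2]) for d in r])
print(manip.get_state())
E
```

```text
pics
scene (array([1.068 , 0.4525, 1.2147]), array([-0.3816, -0.4304, -0.8181]))
top (array([ 0.3785, -0.1124,  1.2833]), array([ 0.1525,  0.0073, -0.9884]))
slide_base scene [(0.79, array([325.3, 269.9]), array([0.6458, 0.0059]))]
slide_base top [(0.85, array([285.9, 171.4]), array([ 0.6586, -0.0016])), (0.46, array([347.8, 262.1]), array([ 0.4013, -0.1852]))]
carriage_mid scene [(0.79, array([310.2, 244.1]), array([ 0.641, -0.066]))]
carriage_mid top []
practice_eye scene [(0.73, array([302.9, 250.2]), array([ 0.687 , -0.0407])), (0.28, array([265. , 128.5]), array([ 0.5007, -0.4578]))]
practice_eye top [(0.55, array([298.7, 151.5]), array([ 0.6934, -0.0427]))]
bench_lamp scene [(0.64, array([309.7, 322. ]), array([0.7767, 0.0947]))]
bench_lamp top []
bar_grip scene [(0.49, array([346.3, 226.9]), array([ 0.5534, -0.0171]))]
bar_grip top [(0.44, array([290.8, 200.7]), array([ 0.5567, -0.0264]))]
lever_axis scene [(0.8, array([321. , 219.3]), array([ 0.5787, -0.0931]))]
lever_axis top [(0.86, array([316.6, 194.6]), array([ 0.5791, -0.0939]))]
lever_grip scene [(0.77, array([338.4, 19
[... 923 characters left out ...]
93]))]
suture_box scene [(0.7, array([271.2, 197.9]), array([ 0.6122, -0.2896]))]
suture_box top [(0.75, array([392.9, 187.6]), array([ 0.6175, -0.3129])), (0.6, array([453.5, 263.4]), array([ 0.4045, -0.4825]))]
{'clock': 1.3, 'q': array([ 1.2946,  0.353 ,  1.6334, -0.    ,  1.1552, -0.0024]), 'qvel': array([-0.0009, -0.0003,  0.0002,  0.0009, -0.001 ,  0.0007]), 'joint_efforts': array([  0.0006, -59.3746, -33.4588,   0.0698,   0.0154,  -0.    ]), 'tool_pos': array([0.169 , 0.6017, 0.2122]), 'eef_rot': array([ 0.1365,  0.9906, -0.    ,  0.    ]), 'ft_force': array([-0.7084,  0.5606,  0.0801]), 'ft_torque': array([ 0.0129, -0.0458, -0.0208]), 'grip_force': 0.0, 'opening': 0.9983064058866515}
```

View pics/scene0.png

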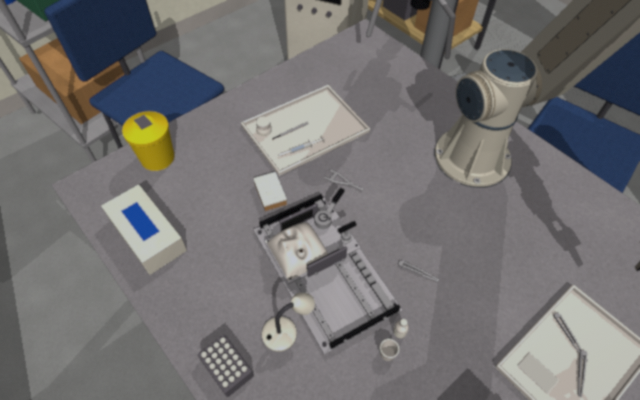

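View pics/top0.png

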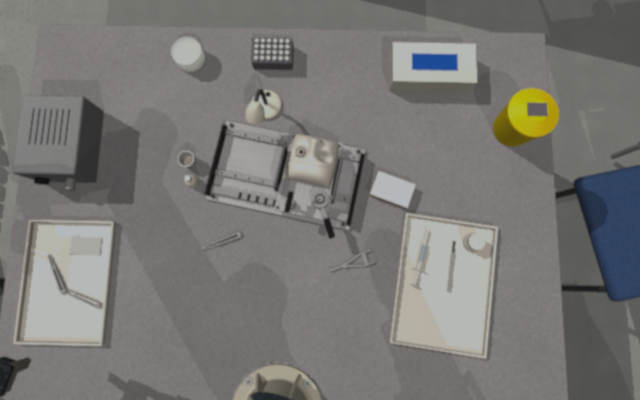

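Scene: the slide is tilted slightly; the carriage is at the right (−y) end, the lamp light sits at about (255,110) in top, and the lever points at (328,232) with the needle holder near (352,262). Next, a pose fit and a zoomed crop.

```bash
cat > fit.py <<'E'
from h import *
from scipy.optimize import least_squares
np.set_printoptions(precision=4,suppress=True)
PTS=dict(slide_base=(0,0,0,0),carriage_mid=(0,-.095,.044,1),practice_eye=(.052,-.063,.097,1),bar_grip=(-.09,-.063,.105,1),lever_axis=(-.06,-.14,.078,1))
def W(p,b):
    x,y,z,k=b; y=y+k*p[3]; c,s=np.cos(p[2]),np.sin(p[2]); return [p[0]+c*x-s*y,p[1]+s*x+c*y,z]
def obs(cs,minscore=.4):
    o=[]
    for c in cs:
        for k,b in PTS.items():
            r=place_of(k,c)
            if r and r[0]["score"]>minscore: o.append((k,c,b,np.array(r[0]["position"])))
    return o
def fit(o,p0=(.645,.005,-.2,.01)):
    f=lambda p: np.concatenate([proj(c,W(p,b))[0]-px for k,c,b,px in o])
    s=least_squares(f,p0,loss="soft_l1",f_scale=1.5); return s.x,f(s.x).reshape(-1,2)
E
python3 - <<'E'
from fit import *
cs=[imaging.capture(n) for n in("scene","top")]
o=obs(cs); p,r=fit(o); print(p)
for (k,c,b,px),e in zip(o,r): print(k,e)
for c,n in zip(cs,"st"):
    box=(200,85,180,165) if n=="t" else (235,170,180,190)
    x,y,w,h=box; f=c["frame"][y:y+h,x:x+w,::-1].copy(); f=cv2.resize(f,None,fx=3.1,fy=3.1,interpolation=cv2.INTER_CUBIC)
    corners=[W(p,(a*.12,b*.21,.012,0)) for a,b in((1,1),(1,-1),(-1,-1),(-1,1))]
    q=((proj(c,corners)-[x,y]+.5)*3.1).astype(int); cv2.polylines(f,[q],True,(0,255,0),1)
    for k,b in PTS.items():
        u=((proj(c,W(p,b))[0]-[x,y]+.5)*3.1).astype(int); cv2.circle(f,tuple(map(int,u)),4,(0,0,255),1)
    cv2.imwrite(f"pics/crop_{n}.png",f)
    lm=masks_of("bench_lamp",c); print("lamp",n,[(d["score"],d["bbox"]) for d in lm[:2]])
E
```

```text
[ 0.6507  0.0011 -0.2203  0.0268]
slide_base [-3.036  -0.1631]
carriage_mid [-0.0552  0.091 ]
practice_eye [-1.1634 -0.1694]
bar_grip [-0.876  -0.0837]
lever_axis [-0.6973  0.7235]
slide_base [-1.8058  3.8261]
practice_eye [-0.5343 -1.6358]
bar_grip [-2.3936  2.6515]
lever_axis [0.6853 2.8694]
lamp s [(0.71, [261.7, 293.4, 316.2, 351.6])]
lamp t [(0.68, [245.2, 87.9, 284.0, 125.7])]
```

```bash
python3 -c "
import cv2,numpy as np
a=cv2.imread('pics/crop_t.png');b=cv2.imread('pics/crop_s.png')
print(a.shape,b.shape)"
```

```text
(512, 558, 3) (589, 558, 3)
```

View pics/crop_t.png

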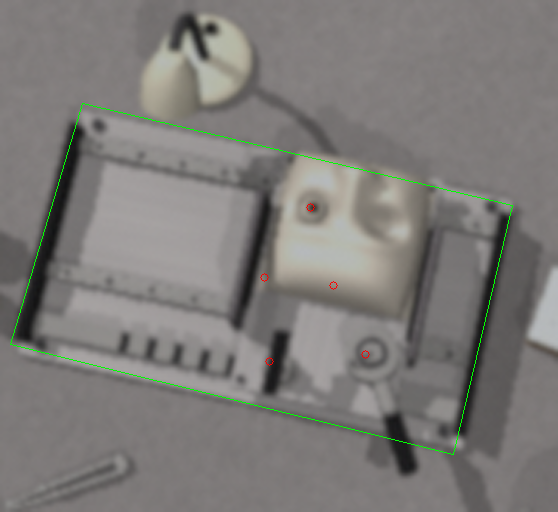

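View pics/crop_s.png

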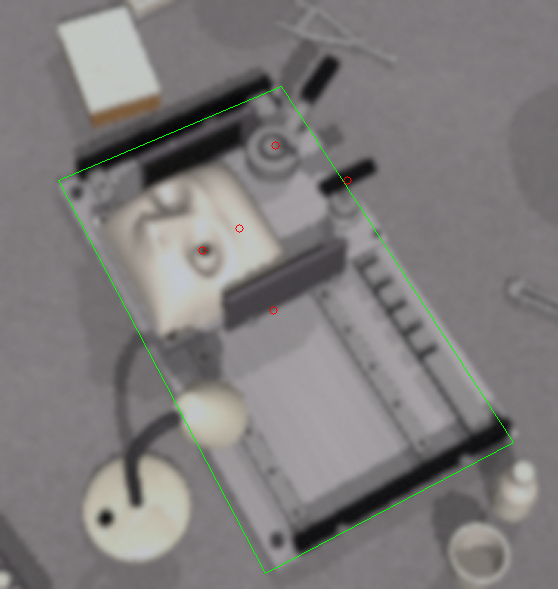

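Both crops agree with the model to about 1–3 px. Hand-picked features in the top crop: grip (277,362), hexagon (374,347), eye (314,204), lamp foot (210,60). In the scene crop: foot (137,507), light (213,415). I refit with these and get the lamp's y.

```bash
cat > go.py <<'E'
from fit import *
E
python3 - <<'E'
from fit import *
cs={n:imaging.capture(n) for n in("scene","top")}
off=dict(top=(200,85),scene=(235,170))
U=lambda n,u: np.array(u)/3.1-.5+off[n]
hp=dict(top=dict(bar_grip=(277,362),lever_axis=(374,347),practice_eye=(314,204)),scene=dict(bar_grip=(348,177),lever_axis=(273,143),practice_eye=(206,248)))
P2=dict(PTS); P2["lever_axis"]=(-.06,-.14,.072,1); P2["bar_grip"]=(-.09,-.063,.112,1)
o=[(k,cs[n],P2[k],U(n,u)) for n in hp for k,u in hp[n].items()]
# base top corners
B=dict(top=[((-.12,.21),(14,346)),((.12,-.21),(508,207)),((-.12,-.21),(457,449))],scene=[((.12,.21),(268,570)),((.12,-.21),(64,182))])
for n in B:
    for (a,b),u in B[n]: o.append(("corner",cs[n],(a,b,.012,0),U(n,u)))
p,r=fit(o); print(p)
for (k,c,b,px),e in zip(o,r): print(k,e)
def inb(p,w):
    d=np.array(w[:2])-p[:2]; c,s=np.cos(p[2]),np.sin(p[2]); return np.array([c*d[0]+s*d[1],-s*d[0]+c*d[1]])
ft={n:U(n,u) for n,u in dict(top=(205,60),scene=(137,507)).items()}
for n in ft: print("foot",n,inb(p,at_z(cs[n],ft[n],.012)))
hd={n:U(n,u) for n,u in dict(top=(172,85),scene=(213,415)).items()}
h=tri([cs["top"],cs["scene"]],[hd["top"],hd["scene"]]); print("head",h,inb(p,h))
for n in cs:
    for d in place_of("bench_lamp",cs[n])[:1]: print("net lamp",n,inb(p,at_z(cs[n],d["position"],0)))
    d=place_of("lever_grip",cs[n])[0]; g=at_z(cs[n],d["position"],.078); print("lever grip",g,inb(p,g))
for k in PTS: print(k,W(p,PTS[k]))
for k in("needle_holder","suture_box"):
  m=masks_of(k,cs["top"])[0]; ys,xs=np.nonzero(m["mask"]); pts=np.c_[xs,ys]
  rr=cv2.boxPoints(cv2.minAreaRect(pts.astype(np.float32))); print(k,m["score"],[at_z(cs["top"],u,.02)[:2] for u in rr])
E
```

```text
[ 0.6503  0.0006 -0.2097  0.0239]
bar_grip [-1.0945 -0.085 ]
lever_axis [-1.1723  2.7852]
practice_eye [0.0478 1.3508]
bar_grip [-0.9532 -1.3581]
lever_axis [-0.2979  0.9989]
practice_eye [-1.6712 -0.0106]
corner [-0.6637  0.6084]
corner [ 1.4351 -1.053 ]
corner [-0.3653  1.1587]
corner [0.0909 0.7724]
corner [-2.3384 -0.0325]
foot top [0.1908 0.1062]
foot scene [0.19   0.1109]
head [0.7909 0.0807 0.1222] [0.1208 0.1076]
net lamp scene [0.1015 0.1125]
lever grip [ 0.48   -0.1214  0.078 ] [-0.1412 -0.1547]
net lamp top [0.1076 0.1077]
lever grip [ 0.4722 -0.1256  0.078 ] [-0.148  -0.1605]
slide_base [np.float64(0.6503247134374638), np.float64(0.0005500615900160857), 0]
carriage_mid [np.float64(0.6355214988081542), np.float64(-0.06900622982318785), 0.044]
practice_eye [np.float64(0.6930435792998926), np.float64(-0.048531605140377146), 0.097]
bar_grip [np.float64(0.5541541648927872), np.float64(-0.018972671369833872), 0.105]
lever_axis [np.float64(0.5674685630046277), np.float64(-0.1005307905421114), 0.078]
needle_holder 0.64 [array([ 0.3942, -0.1285]), array([ 0.431 , -0.2321]), array([ 0.3982, -0.2434]), array([ 0.3617, -0.1401])]
suture_box 0.79 [array([ 0.5899, -0.2377]), array([ 0.6686, -0.2665]), array([ 0.6277, -0.3781]), array([ 0.5499, -0.3484])]
```

Lamp at base y ≈ 108 mm → carriage target ≈ 0.171 → nearest notch is 0.175. The grip is at about (0.555, −0.019). Moving above it.

```bash

python3 -m inch '[[2.1,-3.3,0,0,0,0.065,0],[2.1,-3.3,0,0,0,0,0],[2.1,-3.3,0,0,0,0,0],[2.1,-3.3,0,0,0,0,0],[2.1,-3.3,0,0,0,0,0]]' 25
python3 -m inch '[[2.1,-3.3,0,0,0,0,0],[2.1,-3.3,0,0,0,0,0],[2.1,-3.3,0,0,0,0,0],[2.1,-3.3,0,0,0,0,0],[2.1,-3.3,0,0,0,0,0]]'
python3 -m inch '[[2.1,-3.3,0,0,0,0,0],[2.1,-3.3,0,0,0,0,0],[2.1,-3.3,0,0,0,0,0],[2.1,-3.3,0,0,0,0,0],[2.1,-3.3,0,0,0,0,0]]'
python3 -m inch '[[2.1,-3.3,0,0,0,0,0],[2.1,-3.3,0,0,0,0,0],[2.1,-3.3,0,0,0,0,0],[0.7,-2.7,0,0,0,0,0],[0,0,0,0,0,0,0]]'
python3 -c "
from h import *
s=manip.get_state();print(s['tool_pos'],s['eef_rot'])"
```

```text
clock: 2.82
tool_pos: [0.2745, 0.4352, 0.2122]
eef_rot: [0.104, 0.995, 0.0, 0.0]
ft_force: [1.9, 0.8, -0.2]
opening: 0.662
grip_force: 0.0
clock: 3.23
tool_pos: [0.3797, 0.2701, 0.2125]
eef_rot: [0.104, 0.995, 0.0, 0.0]
ft_force: [1.3, 0.8, -0.0]
opening: 0.498
grip_force: 0.0
clock: 3.65
tool_pos: [0.4848, 0.1048, 0.2125]
eef_rot: [0.104, 0.995, 0.0, 0.0]
ft_force: [0.1, 0.6, -0.3]
opening: 0.499
grip_force: 0.0
clock: 4.07
tool_pos: [0.5556, -0.0236, 0.2121]
eef_rot: [0.106, 0.994, -0.001, 0.001]
ft_force: [-0.8, -0.3, 0.2]
opening: 0.503
grip_force: 0.0
[ 0.55564176 -0.02356427  0.21214213] [ 1.05712229e-01  9.94396347e-01 -7.30013138e-04  5.44017004e-04]
```

```bash

python3 -m inch '[[0,0,-3,0,0,0,0],[0,0,-3,0,0,0,0],[0,0,-2.5,0,0,0,0],[0,0,-1.9,0,0,0,0],[0,0,0,0,0,0,0]]'
python3 -m inch '[[0,0,0,0,0,0,-1],[0,0,0,0,0,0,-1],[0,0,0,0,0,0,-1],[0,0,0,0,0,0,-1],[0,0,0,0,0,0,-1]]' 25
python3 - <<'E'
from h import *
cs=[imaging.capture(n) for n in("scene","top")]
x=cs[0]["frame"][170:300,250:420,::-1]; y=cs[1]["frame"][100:260,220:390,::-1]
f=np.vstack([cv2.resize(x,None,fx=2,fy=2),cv2.resize(y,None,fx=2,fy=2)])
cv2.imwrite("pics/g.png",f)
E
```

```text
clock: 4.48
tool_pos: [0.551, -0.0186, 0.1047]
eef_rot: [0.104, 0.995, -0.0, -0.003]
ft_force: [-0.5, -0.3, 0.4]
opening: 0.498
grip_force: 0.0
clock: 4.9
tool_pos: [0.5547, -0.0192, 0.1093]
eef_rot: [0.104, 0.995, 0.0, 0.001]
ft_force: [0.1, -0.1, -0.1]
opening: 0.161
grip_force: 0.3
```

View pics/g.png

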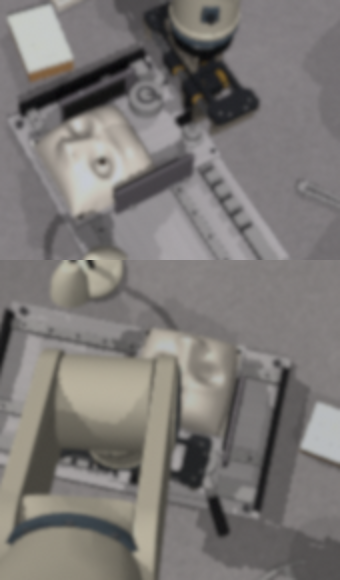

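Fingers straddle the bar. Tighten, lift 7 mm, and start sliding.

```bash

python3 -m inch '[[0,0,0,0,0,0,-1],[0,0,0,0,0,0,-1],[0,0,0.3,0,0,0,-1],[0,0,0.4,0,0,0,-1],[0,0,0,0,0,0,-1]]' 25
python3 -m inch '[[0,0,0,0,0,0,-1],[0.1,0.5,0,0,0,0,-1],[0.21,0.98,0,0,0,0,-1],[0.21,0.98,0,0,0,0,-1],[0,0,0,0,0,0,-1]]'
```

```text
clock: 5.42
tool_pos: [0.5543, -0.0193, 0.1159]
eef_rot: [0.104, 0.995, 0.0, 0.0]
ft_force: [0.3, 0.2, 1.2]
opening: 0.005
grip_force: 0.0
clock: 5.83
tool_pos: [0.5596, 0.0073, 0.1151]
eef_rot: [0.104, 0.995, 0.0, 0.0]
ft_force: [-0.2, -0.4, 0.5]
opening: 0.002
grip_force: 0.0
```

The fingers closed on nothing (opening 0). Look closely before going on.

```bash

python3 - <<'E'
from fit import *
cs=[imaging.capture(n) for n in("scene","top")]
c=cs[0]; s=manip.get_state(); print(s["tool_pos"],s["ft_force"])
o=obs(cs,.3)
for k,c_,b,px in o: print(k,px,at_z(c_,px,b[2])[:2])
f=cv2.resize(c["frame"][170:290,270:430,::-1],None,fx=5,fy=5,interpolation=cv2.INTER_CUBIC)
for z,col in((0,(0,0,255)),(.003,(0,255,255)),(.022,(0,255,0))):
    u=(proj(c,s["tool_pos"]-[0,0,z])[0]-[270,170]+.5)*5; cv2.circle(f,tuple(map(int,u)),4,col,1)
cv2.imwrite("pics/g2.png",f)
E
```

```text
[0.5592 0.0061 0.115 ] [-0.3953  0.3159 -0.0044]
slide_base [326.5 267.8] [0.6389 0.0031]
carriage_mid [307.9 244.1] [ 0.6459 -0.0701]
practice_eye [298.4 249.8] [ 0.6954 -0.0493]
bar_grip [350.6 227.9] [ 0.5466 -0.0072]
lever_axis [323.1 217.2] [ 0.5695 -0.0946]
slide_base [287.1 169.9] [ 0.6631 -0.0049]
carriage_mid [304.7 175.1] [ 0.6395 -0.0586]
practice_eye [299.1 148.9] [ 0.7007 -0.0436]
lever_axis [316.  196.1] [ 0.5749 -0.0923]
```

View pics/g2.png

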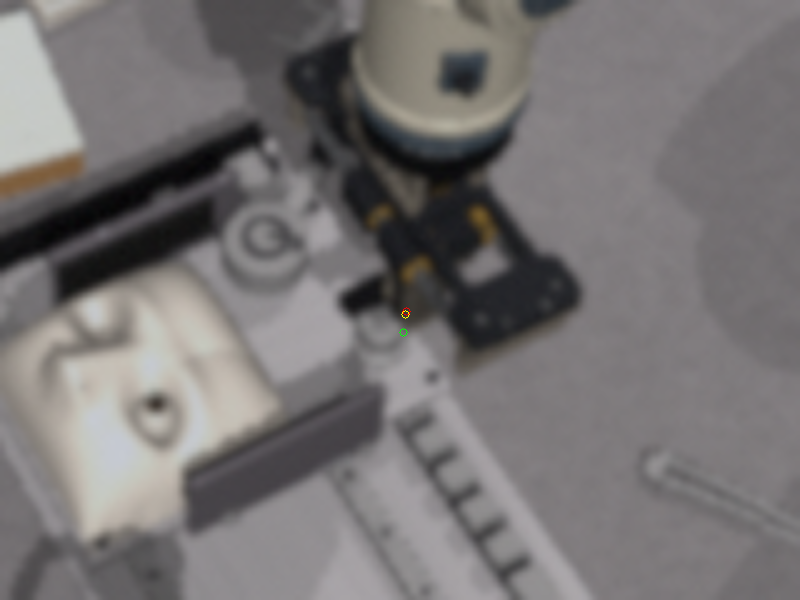

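```bash

python3 - <<'E'
from fit import *
cs=[imaging.capture(n) for n in("scene","top")]
U=lambda n,u: np.array(u)/3.1-.5+dict(top=(200,85),scene=(235,170))[n]
for k,a,b in(("bar",(348,177),(277,362)),("bar far",(322,188),(282,335)),("bar near",(375,163),(270,390)),("hex",(273,143),(374,347)),("eye",(206,248),(314,204))):
    print(k,tri(cs,[U("scene",a),U("top",b)]), at_z(cs[0],U("scene",a),.105)[:2],at_z(cs[1],U("top",b),.105)[:2])
m=boxes_of("bar_grip",cs[0]); print(m[:2])
E
```

```text
bar [ 0.5534 -0.0192  0.1048] [ 0.5518 -0.0171] [ 0.555  -0.0213]
bar far [ 0.5777 -0.024   0.1054] [ 0.5769 -0.0233] [ 0.5785 -0.0248]
bar near [ 0.528  -0.0137  0.1091] [ 0.5237 -0.0125] [ 0.5308 -0.0162]
hex [ 0.5712 -0.1008  0.082 ] [ 0.5791 -0.0865] [ 0.5699 -0.1038]
eye [ 0.6933 -0.0461  0.1021] [ 0.6924 -0.0421] [ 0.6947 -0.0487]
[{'bbox': [259.3, 202.5, 363.6, 282.5], 'score': 0.27}]
```

```bash

python3 -m inch '[[0,0,2,0,0,0,-1],[0,0,2,0,0,0,0],[-0.26,-1.23,0,0,0,0,0],[-0.26,-1.23,0,0,0,0,0],[0,0,0,0,0,0,0]]' 25
python3 -m inch '[[0,0,-2,0,0,0,0],[0,0,-2,0,0,0,0],[0,0,-0.7,0,0,0,0],[0,0,0,0,0,0,0],[0,0,0,0,0,0,0]]'
python3 - <<'E'
from fit import *
c=imaging.capture("scene"); s=manip.get_state(); print(s["tool_pos"],s["ft_force"],s["opening"])
f=cv2.resize(c["frame"][190:265,295:395,::-1],None,fx=8,fy=8,interpolation=cv2.INTER_CUBIC)
d=np.array([.208,.978,0])
for P,col in(([.5535,-.0192,.105],(0,0,255)),(s["tool_pos"]-[0,0,.022]+d*.023,(0,255,0)),(s["tool_pos"]-[0,0,.022]-d*.023,(0,255,0)),(s["tool_pos"]-[0,0,.003]+d*.023,(255,255,0)),(s["tool_pos"]-[0,0,.003]-d*.023,(255,255,0))):
    u=(proj(c,P)[0]-[295,190]+.5)*8; cv2.circle(f,tuple(map(int,u)),4,col,1)
cv2.imwrite("pics/g3.png",f)
E
```

```text
clock: 7.0
tool_pos: [0.553, -0.0213, 0.1546]
eef_rot: [0.105, 0.995, -0.0, -0.0]
ft_force: [1.0, 0.3, -0.2]
opening: 0.273
grip_force: 0.0
clock: 7.42
tool_pos: [0.5534, -0.0194, 0.1076]
eef_rot: [0.104, 0.995, -0.0, -0.001]
ft_force: [0.2, 0.3, -0.3]
opening: 0.5
grip_force: 0.0
[ 0.5541 -0.0194  0.1084] [0.5874 0.6183 0.6345] 0.49994855096600965
```

View pics/g3.png

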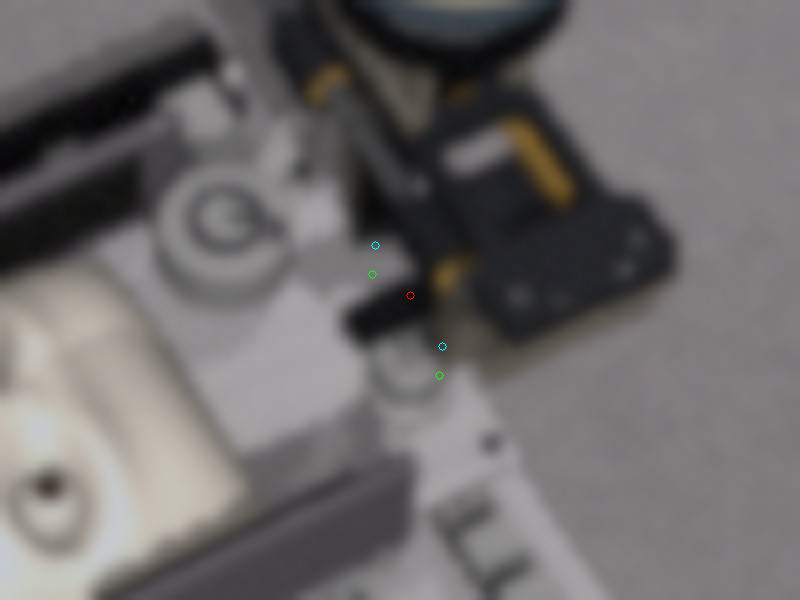

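Red marks the bar; the fingers do not appear where the pose predicts. I'll check by the difference between two openings, and print the overhang.

```bash

python3 - <<'E'
from fit import *
print(manip.finger_overhang)
np.save("A.npy",imaging.capture("scene")["frame"])
E
python3 -m inch '[[0,0,0,0,0,0,-0.6],[0,0,0,0,0,0,-0.6],[0,0,0,0,0,0,-0.6],[0,0,0,0,0,0,-0.6],[0,0,0,0,0,0,-0.6]]' 10
python3 - <<'E'
from fit import *
c=imaging.capture("scene"); B=c["frame"]; A=np.load("A.npy"); s=manip.get_state(); print(s["tool_pos"],s["opening"],s["grip_force"])
d=np.abs(A.astype(int)-B).max(2); ys,xs=np.nonzero(d>25); print(len(xs),xs.min(),xs.max(),ys.min(),ys.max())
sl=(slice(195,255),slice(320,400)); z=lambda im:cv2.resize(im[sl].astype(np.uint8),None,fx=5,fy=5,interpolation=cv2.INTER_CUBIC)
D=cv2.cvtColor(np.clip(d*3,0,255).astype(np.uint8),cv2.COLOR_GRAY2BGR)
g=np.clip(255*(B[:,:,::-1]/255.)**.5,0,255); gA=np.clip(255*(A[:,:,::-1]/255.)**.5,0,255)
cv2.imwrite("pics/d.png",np.vstack([np.hstack([z(gA),z(g)]),np.hstack([z(D),z(D)])]))
E
```

```text
0.022
clock: 7.93
tool_pos: [0.5541, -0.0193, 0.1084]
eef_rot: [0.104, 0.995, 0.0, 0.0]
ft_force: [0.5, 0.5, 0.8]
opening: 0.202
grip_force: 0.0
[ 0.5541 -0.0193  0.1083] 0.19909682552226762 0.0
307 328 366 191 236
```

View pics/d.png

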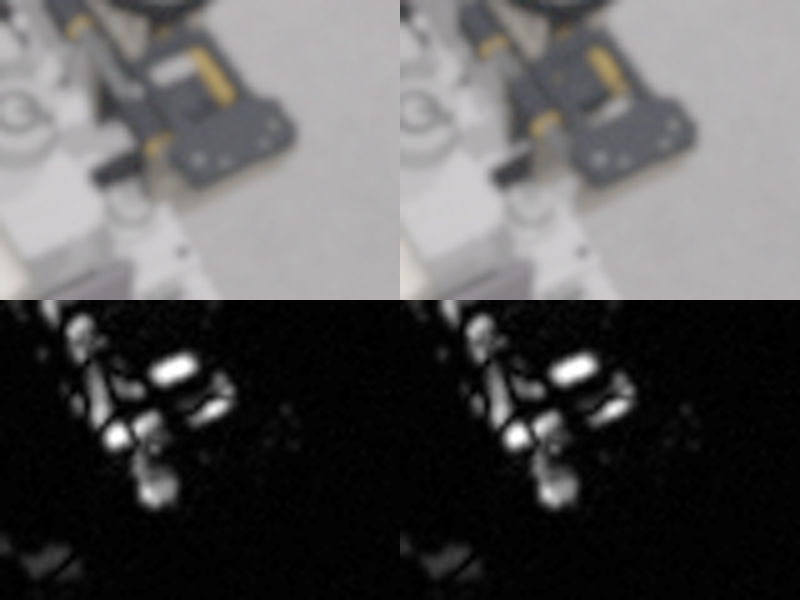

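The +y fingertip (beige) lands at about (352,236), as predicted, so the bar lies between the fingers. I'll close and watch each step.

```bash

for i in 1 2 3 4; do python3 -m inch '[[0,0,0,0,0,0,-1]]' 25 | egrep 'clock|ft|open|grip|tool'; done
```

```text
clock: 8.07
tool_pos: [0.554, -0.0194, 0.1083]
ft_force: [-1.5, -6.1, 0.3]
opening: 0.147
grip_force: 4.1
clock: 8.15
tool_pos: [0.5543, -0.019, 0.1085]
ft_force: [-1.1, 8.0, 18.9]
opening: 0.098
grip_force: 22.3
clock: 8.23
tool_pos: [0.5545, -0.0193, 0.109]
ft_force: [-1.6, -0.8, 7.7]
opening: 0.015
grip_force: 3.8
clock: 8.32
tool_pos: [0.5546, -0.0193, 0.109]
ft_force: [-0.4, 0.9, 8.4]
opening: 0.003
grip_force: 3.8
```

It squeezed out: the pads catch only the top edge of the bar. I'll reopen, go 9 mm lower and close again.

```bash

python3 -m inch '[[0,0,0.3,0,0,0,-0.2],[0,0,0,0,0,0,-0.2],[0,0,0,0,0,0,-0.2],[0,0,0,0,0,0,-0.2],[0,0,0,0,0,0,-0.2]]' 25
python3 -m inch '[[0,0,-0.5,0,0,0,-0.2],[0,0,-0.4,0,0,0,-0.2],[0,0,-0.3,0,0,0,-0.2],[0,0,0,0,0,0,-0.2],[0,0,0,0,0,0,-0.2]]'
for i in 1 2 3 4; do python3 -m inch '[[0,0,0,0,0,0,-1],[0,0,0,0,0,0,-1]]' 25 | egrep 'clock|ft|open|grip|tool'; done
```

```text
clock: 8.73
tool_pos: [0.5538, -0.0193, 0.111]
eef_rot: [0.104, 0.995, 0.0, -0.0]
ft_force: [-0.4, 0.3, -0.5]
opening: 0.345
grip_force: 0.0
clock: 9.15
tool_pos: [0.5537, -0.0193, 0.0987]
eef_rot: [0.104, 0.995, -0.0, -0.0]
ft_force: [0.1, 0.3, 0.0]
opening: 0.395
grip_force: 0.0
clock: 9.32
tool_pos: [0.5541, -0.0193, 0.0993]
ft_force: [-0.5, 0.1, 0.4]
opening: 0.28
grip_force: 0.0
clock: 9.48
tool_pos: [0.554, -0.0195, 0.0993]
ft_force: [0.3, 1.9, 0.6]
opening: 0.147
grip_force: 25.0
clock: 9.65
tool_pos: [0.5541, -0.0193, 0.0993]
ft_force: [-1.1, -0.7, 0.2]
opening: 0.151
grip_force: 25.0
clock: 9.82
tool_pos: [0.5541, -0.0192, 0.0993]
ft_force: [0.4, 0.9, 0.5]
opening: 0.147
grip_force: 25.0
```

Held at 14 mm with 25 N. Lift slightly, watching the force.

```bash

for i in 1 2 3; do python3 -m inch '[[0,0,0.25,0,0,0,-1],[0,0,0,0,0,0,-1]]' 40 | egrep 'ft|open|grip|tool'; done
python3 -m inch '[[0,0,0,0,0,0,-1],[0.1,0.5,0,0,0,0,-1],[0.21,0.98,0,0,0,0,-1],[0.21,0.98,0,0,0,0,-1],[0,0,0,0,0,0,-1]]'
```

```text
tool_pos: [0.554, -0.0192, 0.1017]
ft_force: [1.3, 0.7, -5.0]
opening: 0.148
grip_force: 40.0
tool_pos: [0.554, -0.0193, 0.1043]
ft_force: [2.0, 0.2, -5.7]
opening: 0.146
grip_force: 40.0
tool_pos: [0.554, -0.0193, 0.1069]
ft_force: [3.1, 0.5, -5.8]
opening: 0.15
grip_force: 40.0
clock: 10.73
tool_pos: [0.5592, 0.0074, 0.1065]
eef_rot: [0.104, 0.995, 0.001, -0.0]
ft_force: [2.2, 3.2, -5.9]
opening: 0.148
grip_force: 40.0
```

```bash

python3 -m inch '[[0.21,0.98,0,0,0,0,-1],[0.21,0.98,0,0,0,0,-1],[0.21,0.98,0,0,0,0,-1],[0.21,0.98,0,0,0,0,-1],[0.21,0.98,0,0,0,0,-1]]'
python3 -m inch '[[0.21,0.98,0,0,0,0,-1],[0.21,0.98,0,0,0,0,-1],[0.21,0.98,0,0,0,0,-1],[0.21,0.98,0,0,0,0,-1],[0.21,0.98,0,0,0,0,-1]]'
python3 -m inch '[[0.21,0.98,0,0,0,0,-1],[0,0,0,0,0,0,-1],[0,0,0,0,0,0,-1]]'
python3 - <<'E'
from fit import *
cs=[imaging.capture(n) for n in("scene","top")]
s=manip.get_state(); print(s["tool_pos"],s["ft_force"])
p0=np.array([0.6503,0.0006,-0.2097,0.16])
for c in cs:
    for k,b in PTS.items():
        r=place_of(k,c)
        if r and r[0]["score"]>.3:
            w=at_z(c,r[0]["position"],b[2]); d=w[:2]-p0[:2]; th=p0[2]; y=-np.sin(th)*d[0]+np.cos(th)*d[1]; x=np.cos(th)*d[0]+np.sin(th)*d[1]
            print(k,round(r[0]["score"],2),"basexy",x,y,"c",(y-b[1]) if b[3] else None)
    r=place_of("bench_lamp",c)
    if r: w=at_z(c,r[0]["position"],0); d=w[:2]-p0[:2]; print("lamp y",-np.sin(th)*d[0]+np.cos(th)*d[1])
d=s["tool_pos"][:2]-p0[:2]; print("grip base",np.cos(th)*d[0]+np.sin(th)*d[1],-np.sin(th)*d[0]+np.cos(th)*d[1])
c=cs[0]; f=cv2.resize(c["frame"][190:370,230:430,::-1],None,fx=3.3,fy=3.3,interpolation=cv2.INTER_CUBIC); cv2.imwrite("pics/s4.png",f)
E
```

```text
clock: 11.15
tool_pos: [0.5687, 0.0554, 0.1063]
eef_rot: [0.104, 0.995, -0.0, -0.001]
ft_force: [-4.5, -1.8, -5.4]
opening: 0.144
grip_force: 40.0
clock: 11.57
tool_pos: [0.5783, 0.1044, 0.1059]
eef_rot: [0.104, 0.995, -0.0, -0.002]
ft_force: [-7.0, -2.1, -6.0]
opening: 0.145
grip_force: 40.0
clock: 11.82
tool_pos: [0.5804, 0.1153, 0.1059]
eef_rot: [0.104, 0.995, 0.0, -0.002]
ft_force: [-5.5, 3.6, -7.1]
opening: 0.144
grip_force: 40.0
[0.5804 0.115  0.1059] [-6.9756  4.269  -5.3105]
slide_base 0.86 basexy -0.011106271626503074 -0.004172355571892695 c None
carriage_mid 0.59 basexy 0.004436181228828769 0.07330539843976291 c 0.16830539843976292
practice_eye 0.96 basexy 0.04874288938783937 0.09890613201323918 c 0.16190613201323917
bar_grip 0.57 basexy -0.12196073396091467 -0.002353000148891428 c 0.06064699985110857
lever_axis 0.78 basexy -0.062115899129360705 0.028674252288154775 c 0.1686742522881548
lamp y 0.10892897638358602
slide_base 0.68 basexy 0.014572518852639136 -0.00910713754127336 c None
carriage_mid 0.86 basexy -0.0014435546784711453 0.06622249268331029 c 0.1612224926833103
practice_eye 0.83 basexy 0.054581454825228845 0.09997515238304996 c 0.16297515238304996
bar_grip 0.67 basexy 0.043664105200350814 0.0969430268548911 c 0.1599430268548911
lever_axis 0.92 basexy -0.05830744938633337 0.02510172509000203 c 0.16510172509000204
lamp y 0.1080143109312702
grip base -0.09219810833723938 0.09731176441422774
```

View pics/s4.png

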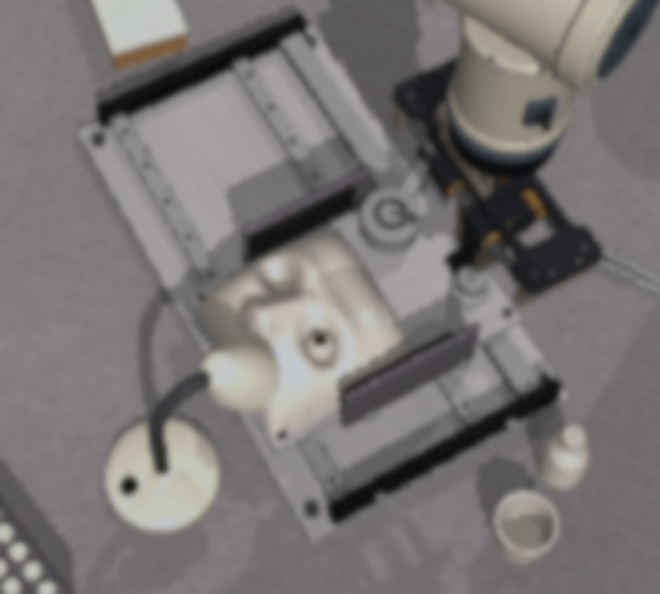

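Eye at crop (320,340), lamp head at (240,378). The eye is about 6–9 mm short of opposite, so notch 0.175 is right and c is now ≈ 0.162. Advance 8 mm, lower until the pin rests on the bar, then creep.

```bash

python3 -m inch '[[0,0.4,0,0,0,0,-1],[0.06,0.4,0,0,0,0,-1],[0,0,0,0,0,0,-1],[0,0,0,0,0,0,-1]]'
python3 -m inch '[[0,0,-0.3,0,0,0,-1],[0,0,-0.3,0,0,0,-1],[0,0,-0.1,0,0,0,-1],[0,0,0,0,0,0,-1]]'
python3 -m inch '[[0,0,-0.1,0,0,0,-1],[0,0,0,0,0,0,-1],[0,0,0,0,0,0,-1]]'
```

```text
clock: 12.85
tool_pos: [0.5818, 0.1227, 0.1062]
eef_rot: [0.104, 0.995, 0.0, -0.001]
ft_force: [-5.4, 2.8, -6.3]
opening: 0.15
grip_force: 40.0
clock: 13.18
tool_pos: [0.5818, 0.1227, 0.0991]
eef_rot: [0.104, 0.995, 0.0, -0.001]
ft_force: [-6.5, 3.0, -5.2]
opening: 0.148
grip_force: 40.0
clock: 13.43
tool_pos: [0.5818, 0.1227, 0.0984]
eef_rot: [0.104, 0.995, 0.0, -0.001]
ft_force: [-5.9, 1.8, -5.0]
opening: 0.148
grip_force: 40.0
```

```bash

for i in 1 2; do python3 -m inch '[[0,0,-0.1,0,0,0,-1],[0,0,0,0,0,0,-1]]' | egrep 'tool|ft'; done
```

```text
tool_pos: [0.5818, 0.1227, 0.0973]
ft_force: [-5.3, 3.3, -6.6]
tool_pos: [0.5818, 0.1227, 0.0963]
ft_force: [-4.0, 3.1, -6.3]
```

```bash

for i in 1 2 3 4; do python3 -m inch '[[0,0,-0.15,0,0,0,-1],[0,0,0,0,0,0,-1]]' | egrep 'tool|ft'; done
```

```text
tool_pos: [0.5818, 0.1228, 0.0947]
ft_force: [-5.4, 4.5, -7.9]
tool_pos: [0.5819, 0.1229, 0.0933]
ft_force: [-6.2, 4.2, -7.6]
tool_pos: [0.5818, 0.123, 0.0919]
ft_force: [-5.6, 5.1, -5.0]
tool_pos: [0.5819, 0.123, 0.0905]
ft_force: [-5.5, 4.3, -5.2]
```

The bar followed down about 9 mm with the spring still pulling, so the pin is in the notch. Let go, and look.

```bash

python3 -m inch '[[0,0,-0.12,0,0,0,-1],[0,0,0,0,0,0,-1],[0,0,0,0,0,0,-0.1],[0,0,0,0,0,0,-0.1],[0,0,0,0,0,0,-0.1]]'
python3 -m inch '[[0,0,0,0,0,0,-0.1],[0,0,2,0,0,0,-0.1],[0,0,3,0,0,0,-0.1],[0,0,3,0,0,0,-0.1],[0,0,0,0,0,0,-0.1]]'
python3 -m inch '[[-2,0,3,0,0,0,-0.1],[-3,0,2,0,0,0,-0.1],[-3,0,0,0,0,0,-1],[-3,0,0,0,0,0,-1],[0,0,0,0,0,0,-1]]'
python3 - <<'E'
from fit import *
cs=[imaging.capture(n) for n in("scene","top")]
p0=np.array([0.6503,0.0006,-0.2097,0.16]); th=p0[2]
for c in cs:
    for k in list(PTS)+["lever_grip"]:
        b=PTS.get(k,(0,0,.078,1)); z=.095 if k=="bar_grip" else b[2]
        r=place_of(k,c)
        if r and r[0]["score"]>.3:
            w=at_z(c,r[0]["position"],z); d=w[:2]-p0[:2]; y=-np.sin(th)*d[0]+np.cos(th)*d[1]; x=np.cos(th)*d[0]+np.sin(th)*d[1]
            print(k,round(r[0]["score"],2),np.round(r[0]["position"],1),w[:2],"basexy",x,y,"c",y-b[1])
a=cs[0]["frame"][190:330,280:430,::-1]; b=cs[1]["frame"][85:225,195:345,::-1]
cv2.imwrite("pics/r.png",cv2.resize(np.hstack([a,b]),None,fx=2.66,fy=2.66,interpolation=cv2.INTER_CUBIC))
E
```

```text
clock: 14.85
tool_pos: [0.5845, 0.1219, 0.0904]
eef_rot: [0.104, 0.995, 0.001, 0.001]
ft_force: [0.2, -0.7, 0.3]
opening: 0.339
grip_force: 0.0
clock: 15.27
tool_pos: [0.5867, 0.1219, 0.1755]
eef_rot: [0.104, 0.995, 0.001, 0.004]
ft_force: [1.4, -0.9, 1.2]
opening: 0.453
grip_force: 0.0
clock: 15.68
tool_pos: [0.4684, 0.1208, 0.2195]
eef_rot: [0.104, 0.995, -0.0, -0.001]
ft_force: [0.9, -0.0, -0.6]
opening: 0.256
grip_force: 0.0
slide_base 0.85 [326.  272.5] [0.6496 0.0133] basexy -0.0033595032172949353 0.012239102986675318 c 0.012239102986675318
carriage_mid 0.62 [337.8 282.4] [0.6597 0.0716] basexy -0.005537453552348892 0.07138182712608762 c 0.16638182712608762
practice_eye 0.89 [327.2 296.1] [0.7234 0.0997] basexy 0.05088773793190936 0.11215928197593228 c 0.17515928197593228
bar_grip 0.64 [301.3 148.8] [ 0.4649 -0.32  ] basexy -0.11463212887394922 -0.3522080665667822 c -0.2892080665667822
lever_axis 0.56 [352.9 257. ] [0.5912 0.0531] basexy -0.0687542034532936 0.03908391135299688 c 0.1790839113529969
lever_grip 0.82 [365.5 231.8] [0.5108 0.0175] basexy -0.13995784726919436 -0.01246223875759429 c -0.01246223875759429
slide_base 0.63 [287.4 171.8] [ 0.6575 -0.006 ] basexy 0.008382908115869728 -0.004942740686385078 c -0.004942740686385078
carriage_mid 0.87 [254.3 164.6] [0.6666 0.0845] basexy -0.0015258852423538465 0.08544562511977415 c 0.18044562511977413
practice_eye 0.65 [247.6 141.1] [0.7195 0.0974] basexy 0.04750214854538715 0.1091013425130467 c 0.1721013425130467
bar_grip 0.69 [235.6 190.9] [0.5814 0.1231] basexy -0.09285099016141005 0.10548786481599434 c 0.16848786481599434
lever_axis 0.79 [264.8 183.9] [0.6055 0.0479] basexy -0.05371103658246608 0.036972962722398736 c 0.17697296272239876
lever_grip 0.71 [277.8 219.5] [0.5089 0.0088] basexy -0.14000904426794603 -0.02143174490166307 c -0.02143174490166307
```

View pics/r.png

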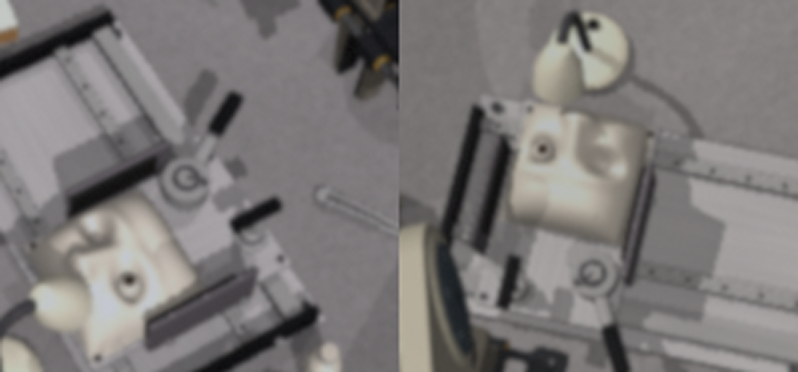

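Carriage is in the notch at 0.175, the eye is level with the lamp in the top view, and the bar looks lowered. Hexagon and lever picks: scene (186,180)/(222,120), top (592,273)/(615,347). Computing axis, lever angle and bar height.

```bash

python3 - <<'E'
from fit import *
cs=[imaging.capture(n) for n in("scene","top")]
S=lambda u:np.array(u)/2.66-.3+[280,190]; T=lambda u:(np.array(u)-[399,0])/2.66-.3+[195,85]
print("bar",tri(cs,[S((257,215)),T((510,281))]))
h=tri(cs,[S((186,180)),T((592,273))]);g=tri(cs,[S((222,120)),T((615,347))]); print("hex",h,"grip",g)
for c,a,b in((cs[0],S((186,180)),S((222,120))),(cs[1],T((592,273)),T((615,347)))):
    A=at_z(c,a,.072)[:2];G=at_z(c,b,.086)[:2];d=G-A; print(A,G,"r",np.linalg.norm(d),"phi",-(np.arctan2(-d[1],-d[0])+.207)*-1)
s=manip.get_state(); print(s["tool_pos"],s["q"])
E
```

```text
bar [0.5808 0.1242 0.0941]
hex [0.5964 0.0436 0.0693] grip [0.5203 0.0164 0.071 ]
[0.5962 0.0462] [0.5263 0.0235] r 0.07345453781007699 phi 0.521016033651764
[0.5972 0.0416] [0.5196 0.0135] r 0.08253738213031983 phi 0.5545253723191172
[0.4729 0.1211 0.2195] [ 0.2476  0.1306  1.9102 -0.      1.1009 -1.1143]
```

Bar is now at 0.094 (home). The lever axis is at about (0.597,0.043), φ ≈ −0.54, so the lever grip is at about (0.512,0.013). Move over it, turned to match, then go down.

```bash

python3 -m inch '[[0.78,-2.16,0,0,0,0.108,-0.35],[0.78,-2.16,0,0,0,0.108,-0.35],[0.78,-2.16,0,0,0,0.108,-0.35],[0.78,-2.16,0,0,0,0.108,-0.35],[0.78,-2.16,0,0,0,0.108,-0.35]]' 10
python3 -m inch '[[0,0,-2,0,0,0,-0.35],[0,0,-3,0,0,0,-0.35],[0,0,-1,0,0,0,-0.35],[0,0,0,0,0,0,-0.35],[0,0,0,0,0,0,-0.35]]'
python3 - <<'E'
from fit import *
c=imaging.capture("scene"); s=manip.get_state(); print(s["tool_pos"],s["eef_rot"])
t=np.array(s["tool_pos"]); al=-.335; d=np.array([np.sin(al),np.cos(al),0])
f=cv2.resize(c["frame"][205:280,310:410,::-1],None,fx=8,fy=8,interpolation=cv2.INTER_CUBIC)
for P,col in(([*t[:2],.078],(0,0,255)),([*t[:2],.061]+d*.015,(0,255,0)),([*t[:2],.061]-d*.015,(0,255,0)),([.597,.043,.072],(255,0,255))):
    u=(proj(c,P)[0]-[310,205]+.5)*8; cv2.circle(f,tuple(map(int,u)),4,col,1)
cv2.imwrite("pics/l.png",f)
E
```

```text
clock: 16.9
tool_pos: [0.5122, 0.0121, 0.2196]
eef_rot: [-0.168, 0.986, -0.0, 0.0]
ft_force: [0.2, 0.2, -0.5]
opening: 0.321
grip_force: 0.0
clock: 17.32
tool_pos: [0.5117, 0.0133, 0.1596]
eef_rot: [-0.165, 0.986, 0.0, -0.001]
ft_force: [1.1, -0.3, 0.2]
opening: 0.325
grip_force: 0.0
[0.5124 0.0134 0.1604] [-0.165   0.9863 -0.0001  0.0003]
```

View pics/l.png

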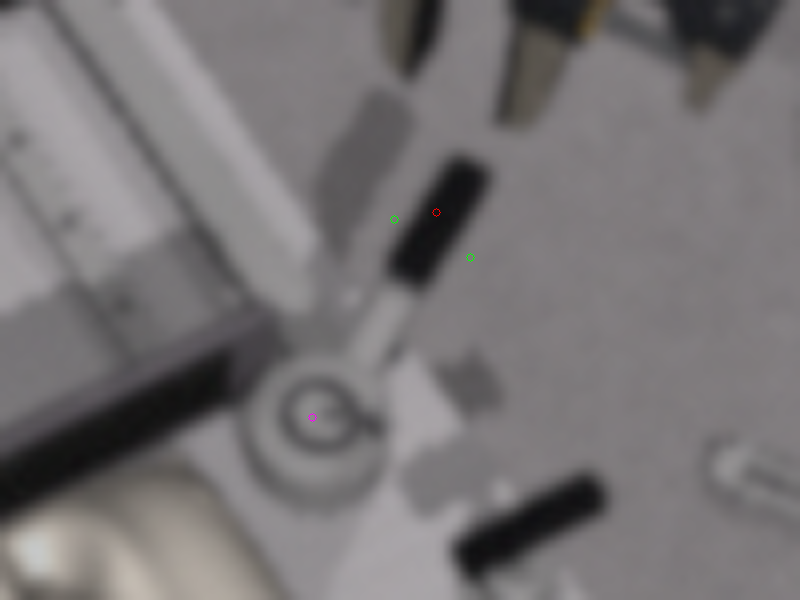

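The points flank the lever grip well (grip at (436,212), axis at (312,417) in the crop). Go down and make the first forward swing. I have used up my pictures, so from here I go by force and numbers.

```bash

python3 -m inch '[[0,0,-3,0,0,0,-0.35],[0,0,-3,0,0,0,-0.35],[0,0,-1.7,0,0,0,-0.35],[0,0,0,0,0,0,-0.35],[0,0,0,0,0,0,-0.35]]'
python3 -m inch '[[-0.29,1.04,0,0,0,-0.12,-0.35],[-0.17,1.07,0,0,0,-0.12,-0.35]]'
python3 -m inch '[[-0.04,1.08,0,0,0,-0.12,-0.35],[0.09,1.08,0,0,0,-0.12,-0.35]]'
python3 -m inch '[[0.22,1.06,0,0,0,-0.12,-0.35],[0.34,1.02,0,0,0,-0.12,-0.35]]'
python3 -m inch '[[0.47,0.97,0,0,0,-0.12,-0.35],[0,0,0,0,0,0,-0.35]]'
```

```text
clock: 17.78
tool_pos: [0.5123, 0.0134, 0.0833]
eef_rot: [-0.165, 0.986, -0.0, 0.0]
ft_force: [1.6, 0.4, 0.9]
opening: 0.325
grip_force: 0.0
clock: 17.95
tool_pos: [0.5089, 0.0344, 0.0848]
eef_rot: [-0.043, 0.999, -0.0, 0.002]
ft_force: [0.7, -0.2, -0.1]
opening: 0.326
grip_force: 0.0
clock: 18.12
tool_pos: [0.5093, 0.0565, 0.085]
eef_rot: [0.077, 0.997, 0.0, 0.002]
ft_force: [-0.6, -0.5, -0.8]
opening: 0.325
grip_force: 0.0
clock: 18.28
tool_pos: [0.515, 0.0775, 0.0851]
eef_rot: [0.196, 0.981, 0.001, 0.002]
ft_force: [0.1, -0.5, -0.1]
opening: 0.325
grip_force: 0.0
clock: 18.45
tool_pos: [0.5208, 0.0881, 0.0852]
eef_rot: [0.254, 0.967, 0.001, 0.002]
ft_force: [-0.3, 0.6, 1.1]
opening: 0.328
grip_force: 0.0
```

No force felt; check whether the lever moved.

```bash
cat > lev.py <<'E'
from fit import *
cs=[imaging.capture(n) for n in("scene","top")]
for c in cs:
    for r in place_of("lever_grip",c)[:1]:
        G=at_z(c,r["position"],.078)[:2]; d=G-[.597,.043]; print(round(r["score"],2),G,"r",np.linalg.norm(d),"phi",np.arctan2(d[1],-d[0])-.207)
    for k,b in(("lever_axis",.078),("bar_grip",.095),("practice_eye",.097)):
        for r in place_of(k,c)[:1]: print(k,round(r["score"],2),at_z(c,r["position"],b)[:2])
s=manip.get_state(); print(s["tool_pos"],s["q"],s["clock"])
E
python3 lev.py
```

```text
0.86 [0.5154 0.0268] r 0.08321109371049228 phi -0.4032709454304884
lever_axis 0.59 [0.5957 0.0462]
bar_grip 0.42 [0.575  0.1233]
practice_eye 0.75 [0.7224 0.0978]
0.66 [0.5069 0.0125] r 0.09510885928729403 phi -0.5337505384005446
lever_axis 0.81 [0.6063 0.0477]
bar_grip 0.33 [ 0.4101 -0.3667]
practice_eye 0.95 [0.7181 0.0949]
[0.518  0.086  0.0825] [ 0.1617  0.3668  1.955  -0.      0.82   -0.9006] 18.95
```

The lever hasn't moved: the fingers passed above it, so the true tips sit only a few mm below the TCP (this also explains the first failed grasp). Go back raised, then descend to TCP z ≈ 0.070.

```bash

python3 -m inch '[[0,0,2,0,0,0,-0.35],[-0.09,-1.05,0,0,0,0.12,-0.35],[-0.09,-1.05,0,0,0,0.12,-0.35],[-0.09,-1.05,0,0,0,0.12,-0.35],[-0.09,-1.05,0,0,0,0.12,-0.35]]'
python3 -m inch '[[-0.09,-1.05,0,0,0,0.12,-0.35],[-0.09,-1.05,0,0,0,0.12,-0.35],[-0.08,-1.02,0,0,0,0.12,-0.35],[0,0,-1,0,0,0,-0.35],[0,0,-1,0,0,0,-0.35]]'
python3 -m inch '[[0,0,-0.4,0,0,0,-0.35],[0,0,-0.4,0,0,0,-0.35],[0,0,0,0,0,0,-0.35]]'
python3 -m inch '[[0,0,-0.4,0,0,0,-0.35],[0,0,0,0,0,0,-0.35],[0,0,0,0,0,0,-0.35]]'
```

```text
clock: 19.37
tool_pos: [0.5144, 0.0438, 0.1025]
eef_rot: [0.011, 1.0, -0.0, -0.0]
ft_force: [0.0, -0.1, -1.0]
opening: 0.322
grip_force: 0.0
clock: 19.78
tool_pos: [0.5123, 0.0129, 0.0821]
eef_rot: [-0.162, 0.987, -0.0, 0.001]
ft_force: [-0.1, 0.3, 0.2]
opening: 0.328
grip_force: 0.0
clock: 20.03
tool_pos: [0.5111, 0.0136, 0.0732]
eef_rot: [-0.164, 0.986, 0.0, -0.001]
ft_force: [0.2, 0.5, 0.2]
opening: 0.326
grip_force: 0.0
clock: 20.28
tool_pos: [0.5119, 0.0133, 0.0704]
eef_rot: [-0.165, 0.986, 0.0, -0.0]
ft_force: [0.7, 0.4, -0.8]
opening: 0.322
grip_force: 0.0
```

```bash

python3 -m inch '[[-0.29,1.04,0,0,0,-0.12,-0.35],[-0.17,1.07,0,0,0,-0.12,-0.35]]'
python3 -m inch '[[-0.04,1.08,0,0,0,-0.12,-0.35],[0.09,1.08,0,0,0,-0.12,-0.35]]'
python3 -m inch '[[0.22,1.06,0,0,0,-0.12,-0.35],[0.34,1.02,0,0,0,-0.12,-0.35]]'
python3 -m inch '[[0.47,0.97,0,0,0,-0.12,-0.35],[0,0,0,0,0,0,-0.35]]'
python3 lev.py
```

```text
clock: 20.45
tool_pos: [0.5081, 0.034, 0.0709]
eef_rot: [-0.043, 0.999, -0.0, 0.001]
ft_force: [3.0, -3.5, -1.9]
opening: 0.325
grip_force: 1.7
clock: 20.62
tool_pos: [0.5085, 0.0558, 0.071]
eef_rot: [0.077, 0.997, -0.0, 0.001]
ft_force: [1.8, -3.0, 1.1]
opening: 0.327
grip_force: 1.7
clock: 20.78
tool_pos: [0.5135, 0.0767, 0.0709]
eef_rot: [0.196, 0.981, -0.0, 0.0]
ft_force: [-0.3, -4.1, 1.5]
opening: 0.325
grip_force: 1.8
clock: 20.95
tool_pos: [0.5185, 0.0873, 0.0708]
eef_rot: [0.254, 0.967, -0.0, 0.0]
ft_force: [-0.9, -2.0, 0.9]
opening: 0.324
grip_force: 1.2
0.66 [0.5179 0.0856] r 0.08984196266297917 phi 0.286690365002752
lever_axis 0.75 [0.598  0.0514]
bar_grip 0.61 [0.522  0.0926]
practice_eye 0.92 [0.7262 0.0995]
0.52 [ 0.639 -0.007] r 0.06531428437239878 phi -2.47615796775423
lever_axis 0.52 [0.603  0.0454]
practice_eye 0.7 [0.7489 0.0701]
[0.518  0.086  0.0705] [ 0.1617  0.3852  1.962  -0.0002  0.7944 -0.9006] 21.45
```

Working: about 4 N. Swing back fully, then forward.

```bash

python3 -m inch '[[-0.47,-0.97,0,0,0,0.12,-0.35],[-0.34,-1.02,0,0,0,0.12,-0.35],[-0.22,-1.06,0,0,0,0.12,-0.35],[-0.09,-1.08,0,0,0,0.12,-0.35]]'
python3 -m inch '[[0.04,-1.08,0,0,0,0.12,-0.35],[0.17,-1.07,0,0,0,0.12,-0.35],[0.29,-1.04,0,0,0,0.12,-0.35],[0.42,-1.0,0,0,0,0.12,-0.35]]'
python3 -m inch '[[0.53,-0.94,0,0,0,0.12,-0.35],[0.64,-0.87,0,0,0,0.12,-0.35]]'
python3 -m inch '[[0.74,-0.79,0,0,0,0.12,-0.35],[0.83,-0.69,0,0,0,0.12,-0.35],[0,0,0,0,0,0,-0.35]]'
python3 lev.py | grep phi
```

```text
clock: 21.78
tool_pos: [0.5072, 0.0451, 0.0705]
eef_rot: [0.011, 1.0, 0.0, 0.001]
ft_force: [1.6, 0.5, -1.4]
opening: 0.322
grip_force: 0.9
clock: 22.12
tool_pos: [0.5165, 0.003, 0.0705]
eef_rot: [-0.227, 0.974, 0.0, 0.001]
ft_force: [0.8, 1.8, -0.4]
opening: 0.327
grip_force: 1.0
clock: 22.28
tool_pos: [0.5282, -0.0153, 0.0705]
eef_rot: [-0.342, 0.94, 0.0, 0.0]
ft_force: [0.6, 0.5, -0.1]
opening: 0.327
grip_force: 0.2
clock: 22.53
tool_pos: [0.5451, -0.0306, 0.0706]
eef_rot: [-0.451, 0.892, -0.0, 0.001]
ft_force: [0.5, -0.2, 0.3]
opening: 0.322
grip_force: 0.0
0.72 [ 0.551  -0.0225] r 0.08004263266501203 phi -1.1649415547110618
```

```bash

python3 -m inch '[[-0.83,0.69,0,0,0,-0.12,-0.35],[-0.74,0.79,0,0,0,-0.12,-0.35]]' |egrep 'tool|ft|grip'
python3 -m inch '[[-0.64,0.87,0,0,0,-0.12,-0.35],[-0.53,0.94,0,0,0,-0.12,-0.35]]' |egrep 'tool|ft|grip'
python3 -m inch '[[-0.42,1.0,0,0,0,-0.12,-0.35],[-0.29,1.04,0,0,0,-0.12,-0.35]]' |egrep 'tool|ft|grip'
python3 -m inch '[[-0.17,1.07,0,0,0,-0.12,-0.35],[-0.04,1.08,0,0,0,-0.12,-0.35]]' |egrep 'tool|ft|grip'
python3 -m inch '[[0.09,1.08,0,0,0,-0.12,-0.35],[0.22,1.06,0,0,0,-0.12,-0.35]]' |egrep 'tool|ft|grip'
python3 -m inch '[[0.34,1.02,0,0,0,-0.12,-0.35],[0.47,0.97,0,0,0,-0.12,-0.35],[0,0,0,0,0,0,-0.35]]'
```

```text
tool_pos: [0.5279, -0.015, 0.0705]
ft_force: [0.1, -0.2, -0.7]
grip_force: 0.2
tool_pos: [0.5161, 0.0031, 0.0706]
ft_force: [3.1, -2.3, -2.7]
grip_force: 1.7
tool_pos: [0.5087, 0.0235, 0.0705]
ft_force: [0.7, -4.1, -0.4]
grip_force: 1.8
tool_pos: [0.506, 0.0449, 0.0704]
ft_force: [-0.8, -3.8, 1.7]
grip_force: 1.8
tool_pos: [0.5086, 0.0664, 0.0703]
ft_force: [-2.7, -2.1, 2.0]
grip_force: 1.9
clock: 24.12
tool_pos: [0.5175, 0.0873, 0.0703]
eef_rot: [0.254, 0.967, -0.0, -0.001]
ft_force: [-3.4, -1.8, 1.2]
opening: 0.327
grip_force: 1.3
```

Two swings have engaged. Swing back again, then forward in half steps with a force guard, as the hard stop may come.

```bash

python3 -m inch '[[-0.47,-0.97,0,0,0,0.12,-0.35],[-0.34,-1.02,0,0,0,0.12,-0.35],[-0.22,-1.06,0,0,0,0.12,-0.35],[-0.09,-1.08,0,0,0,0.12,-0.35]]' |egrep 'ft|grip'
python3 -m inch '[[0.04,-1.08,0,0,0,0.12,-0.35],[0.17,-1.07,0,0,0,0.12,-0.35],[0.29,-1.04,0,0,0,0.12,-0.35],[0.42,-1.0,0,0,0,0.12,-0.35]]' |egrep 'ft|grip'
python3 -m inch '[[0.53,-0.94,0,0,0,0.12,-0.35],[0.64,-0.87,0,0,0,0.12,-0.35]]' |egrep 'ft|grip'
python3 -m inch '[[0.74,-0.79,0,0,0,0.12,-0.35],[0.83,-0.69,0,0,0,0.12,-0.35],[0,0,0,0,0,0,-0.35]]'
cat > ok.sh <<'E'
tee o | egrep 'tool|ft|grip'; awk '/grip_force/{exit ($2>3.5)}' o
E
c(){ bash ok.sh || { echo STOP; exit; }; }
python3 -m inch '[[-0.83,0.69,0,0,0,-0.12,-0.35],[-0.74,0.79,0,0,0,-0.12,-0.35]]' |c
python3 -m inch '[[-0.32,0.43,0,0,0,-0.06,-0.35],[-0.32,0.44,0,0,0,-0.06,-0.35]]' |c
```

```text
ft_force: [1.3, 1.8, -0.7]
grip_force: 0.7
ft_force: [1.0, 2.3, -0.4]
grip_force: 1.0
ft_force: [0.3, 0.0, -0.6]
grip_force: 0.2
clock: 25.2
tool_pos: [0.5449, -0.031, 0.0707]
eef_rot: [-0.453, 0.892, -0.001, 0.001]
ft_force: [0.2, 0.0, -0.5]
opening: 0.327
grip_force: 0.0
tool_pos: [0.5277, -0.0153, 0.0705]
ft_force: [0.3, 0.0, 0.3]
grip_force: 0.2
tool_pos: [0.5206, -0.0061, 0.0704]
ft_force: [0.4, -1.8, -2.4]
grip_force: 1.1
```

```bash
set -e
python3 -m inch '[[-0.26,0.47,0,0,0,-0.06,-0.35]]' |bash ok.sh
python3 -m inch '[[-0.27,0.47,0,0,0,-0.06,-0.35]]' |bash ok.sh
python3 -m inch '[[-0.21,0.5,0,0,0,-0.06,-0.35]]' |bash ok.sh
python3 -m inch '[[-0.21,0.5,0,0,0,-0.06,-0.35]]' |bash ok.sh
python3 -m inch '[[-0.14,0.52,0,0,0,-0.06,-0.35]]' |bash ok.sh
python3 -m inch '[[-0.15,0.52,0,0,0,-0.06,-0.35]]' |bash ok.sh
python3 -m inch '[[-0.08,0.53,0,0,0,-0.06,-0.35]]' |bash ok.sh
python3 -m inch '[[-0.09,0.54,0,0,0,-0.06,-0.35]]' |bash ok.sh
python3 -m inch '[[-0.02,0.54,0,0,0,-0.06,-0.35]]' |bash ok.sh
python3 -m inch '[[-0.02,0.54,0,0,0,-0.06,-0.35]]' |bash ok.sh
python3 -m inch '[[0.04,0.54,0,0,0,-0.06,-0.35]]' |bash ok.sh
python3 -m inch '[[0.05,0.54,0,0,0,-0.06,-0.35]]' |bash ok.sh
python3 -m inch '[[0.11,0.53,0,0,0,-0.06,-0.35]]' |bash ok.sh
python3 -m inch '[[0.11,0.53,0,0,0,-0.06,-0.35]]' |bash ok.sh
python3 -m inch '[[0.17,0.51,0,0,0,-0.06,-0.35]]' |bash ok.sh
python3 -m inch '[[0.17,0.51,0,0,0,-0.06,-0.35]]' |bash ok.sh
python3 -m inch '[[0.23,0.49,0,0,0,-0.06,-0.35]]' |bash ok.sh
python3 -m inch '[[0.24,0.48,0,0,0,-0.06,-0.35]]' |bash ok.sh
```

```text
tool_pos: [0.5184, -0.0016, 0.0705]
ft_force: [3.0, -3.0, -3.0]
grip_force: 1.7
tool_pos: [0.516, 0.003, 0.0705]
ft_force: [1.9, -2.0, -1.9]
grip_force: 1.7
tool_pos: [0.5137, 0.0079, 0.0704]
ft_force: [2.0, -3.8, -1.8]
grip_force: 1.7
tool_pos: [0.5116, 0.013, 0.0705]
ft_force: [1.9, -4.0, -1.1]
grip_force: 1.7
tool_pos: [0.5099, 0.0181, 0.0704]
ft_force: [-0.5, -2.9, -1.8]
grip_force: 1.8
tool_pos: [0.5084, 0.0233, 0.0704]
ft_force: [0.4, -2.9, -1.0]
grip_force: 1.7
tool_pos: [0.5073, 0.0285, 0.0704]
ft_force: [0.2, -4.6, 0.3]
grip_force: 1.8
tool_pos: [0.5064, 0.0339, 0.0704]
ft_force: [-0.6, -2.9, -0.6]
grip_force: 1.8
tool_pos: [0.5059, 0.0393, 0.0703]
ft_force: [-1.0, -3.6, 0.2]
grip_force: 1.8
tool_pos: [0.5057, 0.0447, 0.0703]
ft_force: [-1.7, -3.2, 0.7]
grip_force: 1.8
tool_pos: [0.5059, 0.0501, 0.0703]
ft_force: [-2.1, -2.9, 2.0]
grip_force: 1.8
tool_pos: [0.5063, 0.0555, 0.0703]
ft_force: [-2.5, -3.4, 0.6]
grip_force: 1.8
tool_pos: [0.5072, 0.0608, 0.0702]
ft_force: [-3.5, -4.3, 1.2]
grip_force: 1.8
tool_pos: [0.5082, 0.0661, 0.0702]
ft_force: [-2.6, -5.3, 2.4]
grip_force: 2.5
tool_pos: [0.5096, 0.0709, 0.0701]
ft_force: [-4.1, -5.8, 3.2]
grip_force: 3.7
```

Force is rising: likely the hard stop. Two more small pushes to confirm.

```bash
python3 -m inch '[[0.17,0.51,0,0,0,-0.06,-0.35]]' | egrep 'tool|ft|grip'
python3 -m inch '[[0.12,0.25,0,0,0,-0.03,-0.35]]' | egrep 'tool|ft|grip'
python3 -m inch '[[0,0,0,0,0,0,-0.35],[0,0,0,0,0,0,-0.35]]'
```

```text
tool_pos: [0.5112, 0.0757, 0.0702]
ft_force: [-4.6, -8.6, 4.2]
grip_force: 4.8
tool_pos: [0.5121, 0.0782, 0.0701]
ft_force: [-6.0, -9.9, 4.7]
grip_force: 5.3
clock: 27.12
tool_pos: [0.512, 0.0779, 0.0701]
eef_rot: [0.208, 0.978, -0.002, -0.002]
ft_force: [-5.2, -7.4, 4.8]
opening: 0.329
grip_force: 4.5
```

```bash
python3 lev.py | grep phi
python3 -m inch '[[0.12,0.25,0,0,0,0,-0.35],[0.12,0.25,0,0,0,0,-0.35]]' | egrep 'tool|ft|grip'
python3 -m inch '[[0.12,0.25,0,0,0,0,-0.35],[0,0,0,0,0,0,-0.35]]' | egrep 'tool|ft|grip'
python3 lev.py | grep phi
```

```text
0.84 [0.5192 0.08  ] r 0.08611214856518253 phi 0.23704067674725124
tool_pos: [0.5132, 0.0824, 0.07]
ft_force: [-10.9, -9.3, 8.4]
grip_force: 6.3
tool_pos: [0.5141, 0.085, 0.0699]
ft_force: [-9.6, -10.2, 9.6]
grip_force: 6.3
0.74 [0.5232 0.094 ] r 0.0897420131505723 phi 0.39745981454152335
```

Force climbed to about 14 N at an angle that passed freely before. To confirm, swing back one or two teeth and push again: if tight, it must block earlier.

```bash
python3 -m inch '[[-0.36,-0.75,0,0,0,0,-0.35],[-0.12,-0.25,0,0,0,0.03,-0.35],[-0.34,-1.02,0,0,0,0.12,-0.35],[-0.22,-1.06,0,0,0,0.12,-0.35],[-0.09,-1.08,0,0,0,0.12,-0.35]]' | egrep 'tool|ft|grip'
python3 -m inch '[[0.04,-1.08,0,0,0,0.12,-0.35],[0.17,-1.07,0,0,0,0.12,-0.35],[0.29,-1.04,0,0,0,0.12,-0.35],[0,0,0,0,0,0,-0.35]]' | egrep 'tool|ft|grip'
set -e
python3 -m inch '[[-0.29,1.04,0,0,0,-0.12,-0.35]]' |bash ok.sh
python3 -m inch '[[-0.08,0.53,0,0,0,-0.06,-0.35]]' |bash ok.sh
python3 -m inch '[[-0.09,0.54,0,0,0,-0.06,-0.35]]' |bash ok.sh
python3 -m inch '[[-0.02,0.54,0,0,0,-0.06,-0.35]]' |bash ok.sh
python3 -m inch '[[-0.02,0.54,0,0,0,-0.06,-0.35]]' |bash ok.sh
python3 -m inch '[[0.04,0.54,0,0,0,-0.06,-0.35]]' |bash ok.sh
python3 -m inch '[[0.05,0.54,0,0,0,-0.06,-0.35]]' |bash ok.sh
python3 -m inch '[[0.11,0.53,0,0,0,-0.06,-0.35]]' |bash ok.sh
python3 -m inch '[[0.11,0.53,0,0,0,-0.06,-0.35]]' |bash ok.sh
```

```text
tool_pos: [0.506, 0.0447, 0.0704]
ft_force: [0.2, 1.8, 0.2]
grip_force: 1.1
tool_pos: [0.5121, 0.0121, 0.0707]
ft_force: [-0.2, 0.5, -0.4]
grip_force: 0.0
tool_pos: [0.5093, 0.0225, 0.0706]
ft_force: [1.0, -0.3, 0.5]
grip_force: 0.3
tool_pos: [0.5076, 0.0292, 0.0705]
ft_force: [-1.0, -0.3, -0.6]
grip_force: 0.2
tool_pos: [0.5067, 0.0348, 0.0705]
ft_force: [0.8, 0.1, -0.6]
grip_force: 0.2
tool_pos: [0.5064, 0.0402, 0.0705]
ft_force: [-0.9, -0.8, 0.1]
grip_force: 0.2
tool_pos: [0.5063, 0.0457, 0.0705]
ft_force: [-0.5, -0.4, 0.1]
grip_force: 0.2
tool_pos: [0.5066, 0.0511, 0.0705]
ft_force: [-0.5, 0.0, 0.2]
grip_force: 0.2
tool_pos: [0.5071, 0.0565, 0.0704]
ft_force: [0.3, -1.6, -0.4]
grip_force: 0.6
tool_pos: [0.508, 0.0616, 0.0704]
ft_force: [-0.5, -2.5, 0.6]
grip_force: 1.5
tool_pos: [0.5091, 0.0666, 0.0704]
ft_force: [-0.9, -4.5, 1.1]
grip_force: 2.6
```

```bash
python3 -m inch '[[0.17,0.51,0,0,0,-0.06,-0.35]]' | egrep 'tool|ft|grip'
python3 -m inch '[[0.17,0.51,0,0,0,-0.06,-0.35]]' | egrep 'tool|ft|grip'
python3 -m inch '[[0.23,0.49,0,0,0,-0.06,-0.35],[0.24,0.48,0,0,0,-0.06,-0.35]]' | egrep 'tool|ft|grip'
python3 -m inch '[[0,0,0,0,0,0,-0.35],[0,0,0,0,0,0,-0.35]]' | egrep 'tool|ft|grip'
```

```text
tool_pos: [0.5106, 0.0714, 0.0703]
ft_force: [-2.3, -7.4, 2.3]
grip_force: 3.7
tool_pos: [0.5121, 0.0762, 0.0703]
ft_force: [-1.5, -9.1, 0.9]
grip_force: 4.8
tool_pos: [0.516, 0.0851, 0.0702]
ft_force: [-3.9, -13.2, 6.7]
grip_force: 7.0
tool_pos: [0.516, 0.0851, 0.0702]
ft_force: [-4.0, -12.0, 4.4]
grip_force: 6.0
```

It blocks at the same spot with the same force curve, so the screw is at its hard stop. Back off to centre, lift away.

```bash
python3 -m inch '[[-0.47,-0.97,0,0,0,0.12,-0.35],[-0.34,-1.02,0,0,0,0.12,-0.35],[-0.22,-1.06,0,0,0,0.12,-0.25],[0,0,0,0,0,0,-0.25],[0,0,0,0,0,0,-0.25]]' | egrep 'tool|ft|grip'
python3 -m inch '[[0,0,1,0,0,0,-0.25],[0,0,3,0,0,0,-0.25],[0,0,4,0,0,0,-0.25],[0,0,4,0,0,0,-0.25],[-3,0,2,0,0,0,-0.25]]' | egrep 'tool|ft|grip'
python3 -m inch '[[-4,0,0,0,0,0,-0.25],[-4,0,0,0,0,0,-0.25],[-3,3,0,0,0,0,-0.25],[0,3,0,0,0,0,-0.25],[0,0,0,0,0,0,-0.25]]'
python3 - <<'E'
exec(open("lev.py").read())
for k in("needle_holder","forceps","medicine_cup","drops_bottle","suture_box","slide_base"):
    for c in cs: 
        r=place_of(k,c)[:1]; print(k,[(round(d["score"],2),np.round(at_z(c,d["position"],0)[:2],3)) for d in r])
E
```

```text
tool_pos: [0.5075, 0.056, 0.0705]
ft_force: [-1.0, 0.8, 0.0]
grip_force: 0.0
tool_pos: [0.4836, 0.057, 0.2162]
ft_force: [0.3, 0.4, 1.0]
grip_force: 0.0
clock: 31.7
tool_pos: [0.3674, 0.1189, 0.2118]
eef_rot: [0.076, 0.997, 0.001, 0.001]
ft_force: [0.1, 0.4, -1.0]
opening: 0.377
grip_force: 0.0
0.76 [0.5122 0.0564] r 0.08581003702604831 phi -0.049657455315029714
lever_axis 0.69 [ 0.4424 -0.1522]
bar_grip 0.6 [0.5783 0.1352]
practice_eye 0.94 [0.7208 0.1001]
0.96 [0.5    0.0549] r 0.09770127855233912 phi -0.08440423985291806
lever_axis 0.61 [0.6059 0.0428]
bar_grip 0.53 [0.5805 0.1188]
practice_eye 0.67 [0.7178 0.0968]
[0.3684 0.1148 0.2103] [ 0.2981 -0.0329  2.107  -0.      1.068  -1.1223] 32.2
needle_holder [(0.73, array([ 0.399, -0.189]))]
needle_holder [(0.61, array([ 0.402, -0.181]))]
forceps [(0.7, array([0.454, 0.17 ]))]
forceps [(0.54, array([0.453, 0.177]))]
medicine_cup [(0.91, array([0.684, 0.283]))]
medicine_cup [(0.73, array([0.681, 0.289]))]
drops_bottle [(0.54, array([0.613, 0.274]))]
drops_bottle [(0.69, array([0.616, 0.266]))]
suture_box [(0.63, array([ 0.61 , -0.308]))]
suture_box [(0.81, array([ 0.604, -0.316]))]
slide_base [(0.75, array([0.648, 0.   ]))]
slide_base [(0.97, array([ 0.651, -0.001]))]
```

The lever rests free at φ ≈ −0.07, the bench items are at their places within the network's noise, and the arm is clear.

```bash
python3 -c "
from rig import manip
print(manip.hand_in())"
```

```text
the job is handed in; nothing more can be done
None
```

I handed the job in at about 32 s: the pin is home in the 0.175 notch opposite the lamp, the clamp screw is tight against its stop judging by force (I never saw its mark), and the arm is clear; I viewed 11 pictures against the limit of 10, and the forceps read about 14 mm off their first position, which I took for network error and did not re-check.

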